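# Wind the dish under the lens

## Robot

A 7-joint arm with a two-finger parallel gripper is mounted at the origin on the work surface. World frame = base frame: x ahead of the robot, y to its left, z up, the work surface at z = 0. Lengths are in m, angles in rad, forces in N, time in s.
With the tool pointing down it reaches from about 0.4 to 0.85 m from the base axis. Payload 10.4 kg.
Tool frame: the origin (TCP) lies at the centre of the arm's flange, where the gripper is bolted on; the fingertips stand 173 mm ahead of it and the grasp point (between the pads) lies 155 mm ahead of it (manip.nose_length is the distance from the TCP to the fingertips, in m); z points along the fingers, x is the direction in which the jaws open and shut, and the axes are right-handed (so a half turn about z gives the same grasp; the last joint's range is limited). The gripper opens to 85 mm and grips with 20 to 120 N. Pads are 22 mm wide; open, the fingers measure 114 mm over their backs; the gripper's body (76 mm by 85 mm) begins 54 mm behind the grasp point. The pads swing forward as they close: fully open they stand 13 mm farther back than shut.
Start: joints at [-1.259, 0.332, -0.065, 1.46, 0.022, 1.35, -0.088], TCP at [0.205, 0.59, 0.405] pointing down, gripper open.
Joint ranges: [-2.6, 2.6], [-0.5, 2.12], [-1.47, 1.34], [0.16, 2.42], [-1.27, 4.41], [0.06, 2.06], [-2.6, 2.6]. Speed limits (rad/s): [2.22, 2.22, 2.79, 2.79, 3.14, 3.14, 3.14].

## Interface

Orientations are given as a unit quaternion [x, y, z, w].
In Python, from workcell import status, cams, order, manip gives the robot as it stands.
- The arm moves only by the tool servo_tool, never from a script. Its argument "motion" is a list that holds one entry, the list of rows, each a list of 6 numbers: the shift along the tool's x, y, z in units of 50 mm (1.0 is 50 mm), then the turn, a rotation vector about the tool's x, y, z in units of 5 degrees (1.0 is 5 degrees). In form: [[[x, y, z, ax, ay, az], ...]]. A call has 1 to 12 rows; each row shifts and turns the pose as measured when the row begins, along the tool's axes as they then stand; what a row does not reach is not made up. A row lasts 1/10 s, in which the tool goes at most 50 mm and 8.59 degrees, less where a joint would pass 70% of its speed; a pose out of reach is approached as far as the arm can. A call is refused whole if a number of a shift passes 1 or a number of a turn 1, either way. A call with a gripper value outside its range is refused whole. "jaw" is the closure in counts, from 0 (fully open) to 255 (shut), set as the call begins (left out, the last holds). The fingers move at their own pace and stop on an object; "force" is the grip in N (left out, the last holds). Time passes only in rows, so rows that do not move let the fingers close. It gives the time, the measured TCP pose, the force and the opening at its end, in the units of the state.
- status.get_obs(): the state, without advancing time (a new reading comes with each control period).
- cams.camera(name): name is "side" or "top" or "wrist"; returns a dict with "color" (400x640x3 uint8, red, green, blue), "vertical_fov" (degrees; the focal length in pixels is half the picture's height over the tangent of half this angle, whatever the lens; pixels are square), "cx", "cy" (the principal point, pixels), "extrinsics" (4x4, takes a point from camera to world coordinates). Camera axes: x right, y down, z forward; pixel columns grow to the right and rows downward; lengths in m; the calibration is good to about 2 mm. A picture is of the moment at which its call begins. There is no depth.
- order.hand_in(): hands the job in, once; it reports no verdict.
The state is a dict: "clock": time; "joint_pos": joint angles; "joint_velocities": joint speeds; "tau": joint torques, N m; "position": TCP position; "ee_rot": TCP orientation; "ft_force": force on the tool from outside, world axes, zero at the start; "torque": the same for the moment, N m; "grip_width": opening from 0.0 (shut) to 1.0 (fully open).
Only numpy, scipy, OpenCV 4.12 (cv2) and the standard library are available. Lean on these libraries where they do the work, as an engineer would, in place of code of your own. Each camera call takes 0.05 s, during which the arm holds its last target.

## Task

Hold the blue handle of the crank and wind it clockwise (seen from above) for as many turns as it takes to bring the centre of the dish on the stage directly under the black lens, then let go. Keep the crank seated on its square shaft all the time, do not push the stage or the lens head, and leave the things standing around undisturbed.

Things in the scene. Friction and masses are not known exactly. Their poses are not given: they have to be found in the camera images.
- column: Round grey gear column, 72 mm diameter, top 66 mm above the table. Origin: on the table, on the vertical axis of the column and its shaft; its yaw is of no use. The shaft is an upright steel 18 mm square from 72 to 104 mm above the table and turns about this axis. About 0.06 Nm of friction (a little over 1 N at the crank handle) brakes it, so it stays where it is left.
- crank: Loose dark steel crank, about 0.35 kg, sitting on the square shaft at any angle (6 degrees of play each way). Origin: centre of the underside of its 44 mm square, 30 mm high hub, 72 mm above the table when seated. x: along the arm to the handle, z: up. The arm's top is 100 mm above the table; a counterweight reaches 58 mm to -x. Lifting it 32 mm takes it off.
- grip (a point): Grasp point of the crank's upright blue handle, a 24 mm diameter sleeve that spins freely on its pin, so the gripper can keep its direction while the crank turns. It is 55 mm from the shaft axis and stands from 103 to 153 mm above the table; this point is on its axis, 135 mm above the table. Nothing near it is taller than 170 mm.
- dish (a point): Centre of the orange-bottomed clear dish (72 mm diameter) clamped on the black sliding stage (110 x 100 mm, top 59 mm above the table); the point is 62 mm above the table. The stage slides along the stand's +y direction.
- lens (a point): Centre of the lower end of the black lens barrel (40 mm diameter with a red ring, from 95 to 166 mm above the table) on the white lens head, which is clamped somewhere along the rear rail. The dish passes below it. It lies straight along the stand's +y from the starting dish centre, 60 to 100 mm away.
- stage: The black sliding stage that carries the dish. Origin: on the table below the dish centre; axes as the stand's. One clockwise crank turn (from above) moves it 24 mm to +y, towards the lens; anticlockwise moves it back. It starts at its end stop and can travel 150 mm, passing under the lens and beyond.
- head: The white lens head with blue clamp foot. Origin: on the table directly below the lens axis; axes as the stand's. It must not be moved.
- stand: White inspection stand fixed to the table, T-shaped, 370 mm long in x and 400 mm wide in y. Origin: on the table at the gear column's axis; its x points from the column towards the rails: the stage's rails run along y, centred at x = 180 mm, the lens head's rail at x = 262 mm.
- jar: White jar with a red cap, 56 mm diameter, 85 mm high, standing near the stand; origin at the centre of its underside. A bystander.
- slidebox: Blue box with a white lid, 77 x 62 x 40 mm; origin at the centre of its underside. A bystander.
- tuberack: Grey block rack of small tubes with yellow and white caps, 70 x 70 x 53 mm; origin at the centre of its underside. A bystander.
Not all that is in view belongs to the job. Of the things shaped like the crank, the steel one is meant.

How it is judged:
At the end, for the whole second after the job is handed in: The dish centre is within 5 mm (horizontally) of the lens axis and at rest; the crank is released, at rest and still seated on the square shaft (within 6 mm of fully down and of the axis, upright within 0.15 rad) (horizontal distance between dish and lens below 0.005 m and linear speed of stage below 0.003 m/s and z of crank in the frame of column below 0.078 m and horizontal distance between crank and column below 0.006 m and angle between crank's own z axis and vertical below 0.15 rad and linear speed of crank below 0.02 m/s); the robot touches nothing.
It fails at once if the crank comes off the square shaft (raised more than 25 mm) (z of crank in the frame of column above 0.097 m).
It fails at once if the robot pushes the stage (over 2 N) (contact force between any of the fingers, the arm and stage above 2 N).
It fails at once if the lens head is shifted by more than 3 mm (distance of head from where it was at the start of the episode above 0.003 m).
It fails at once if a bystander is moved by more than 20 mm (distance of any of jar, slidebox, tuberack from where it was at the start of the episode above 0.02 m).
It also fails if it takes over 64 s, if anything falls off the work surface, if the arm or the gripper's body presses on something with over 40 N, if the wrist force passes 120 N, or if a joint passes its speed limit or range.

## Working session

There is one attempt and no reset: what is moved stays moved. The work goes in short steps, Python scripts to look and compute and a tool call to move; the robot and the scene stay as the last step left them, time stands still between calls to the robot, and variables do not carry over. Pictures are saved under pics/ and viewed, and the job is handed in when it is done.

Besides the shell and the picture viewer there is one more tool, called after "Emit:" as name(argument=value, ...), one argument or row to a line, values as JSON. servo_tool: Moves the arm, as the interface text tells. Its arguments: {"type":"object","properties":{"motion":{"type":"array","items":{"type":"array","items":{"type":"array","items":{"type":"number"}}}},"jaw":{"type":"number"},"force":{"type":"number"}},"required":["motion"]}

```bash
ls; mkdir -p pics; python3 - <<'E'
from workcell import status, cams, order, manip
import cv2
o=status.get_obs();print(o)
for n in ["side","top","wrist"]:
    c=cams.camera(n);cv2.imwrite(f"pics/{n}0.png",c["color"][:,:,::-1]);print(n,c["vertical_fov"],c["cx"],c["cy"],c["extrinsics"].round(4).tolist())
E
```

```text
pics
{'clock': 0.0, 'joint_pos': array([-1.25859951,  0.33289412, -0.06465179,  1.46095386,  0.02160106,
        1.34988405, -0.08851682]), 'joint_velocities': array([-0.00136092,  0.00102995,  0.00044384, -0.00112603, -0.00123762,
       -0.00077006,  0.00180094]), 'tau': array([-5.70158663e-04, -6.25443506e+01,  4.86411550e-02, -3.91596544e+01,
        1.60959258e-02,  1.01380987e-02,  9.36654658e-06]), 'position': array([0.20533854, 0.59017279, 0.40389575]), 'ee_rot': array([ 8.15050679e-01,  5.79389220e-01, -5.63494790e-04,  4.51623926e-04]), 'ft_force': array([-0.16559989, -0.27184903, -0.05143862]), 'torque': array([-0.04967159,  0.03555991, -0.00499164]), 'grip_width': 0.9993743423513867}
side 45.51770441551779 320.48173971923944 194.59858089615793 [[0.9244, -0.2116, 0.3175, 0.146], [-0.3811, -0.551, 0.7424, -0.8302], [0.0178, -0.8072, -0.59, 0.8407], [0.0, 0.0, 0.0, 1.0]]
top 53.775206927154976 319.06311706119186 199.1783916093407 [[0.0441, -0.9742, 0.2215, 0.3354], [-0.999, -0.0415, 0.0161, 0.1103], [-0.0065, -0.222, -0.975, 1.0887], [0.0, 0.0, 0.0, 1.0]]
wrist 63.74405975145114 323.69625993098737 202.1308058232859 [[0.3278, 0.9058, 0.2685, 0.1372], [0.9447, -0.3138, -0.0949, 0.6139], [-0.0018, 0.2848, -0.9586, 0.372], [0.0, 0.0, 0.0, 1.0]]
```

View pics/side0.png

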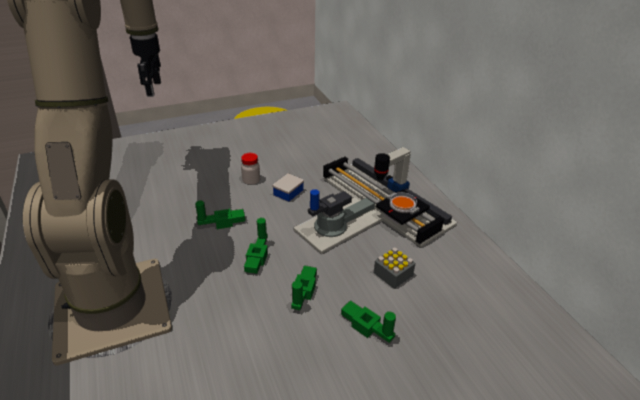

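View pics/top0.png

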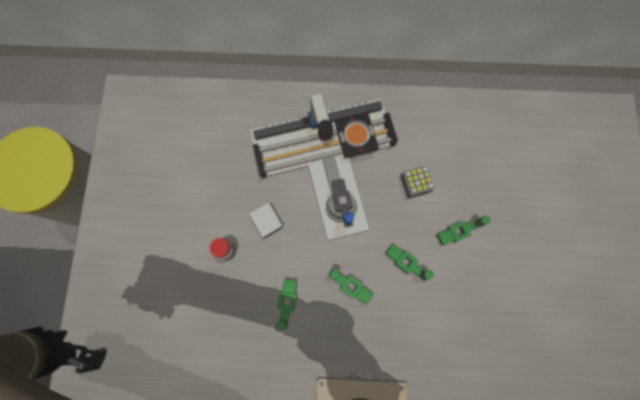

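View pics/wrist0.png

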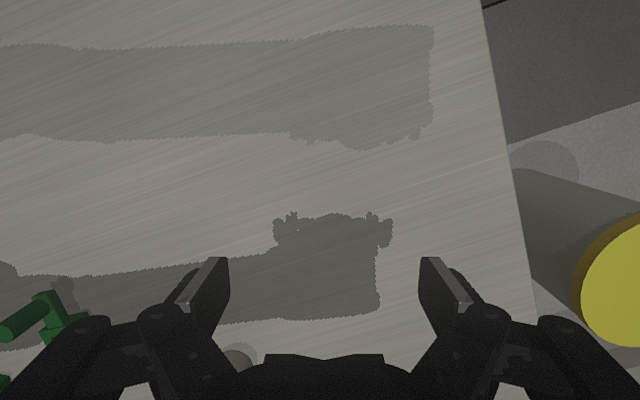

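The steel crank with the blue handle is at top (348,217) and side (314,200). Its look-alikes are four green cranks, at top (287,303), (351,286), (409,262) and (462,231). By the description I choose the steel one, and check it in close crops.

```bash
python3 - <<'E'
import cv2,numpy as np
t=cv2.imread("pics/top0.png")[80:250,240:410];s=cv2.imread("pics/side0.png")[140:260,285:465]
cv2.imwrite("pics/topc.png",cv2.resize(t,None,fx=3.5,fy=3.5,interpolation=cv2.INTER_CUBIC))
cv2.imwrite("pics/sidec.png",cv2.resize(s,None,fx=4,fy=4,interpolation=cv2.INTER_CUBIC))
E
```

```text
(no output)
```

View pics/topc.png

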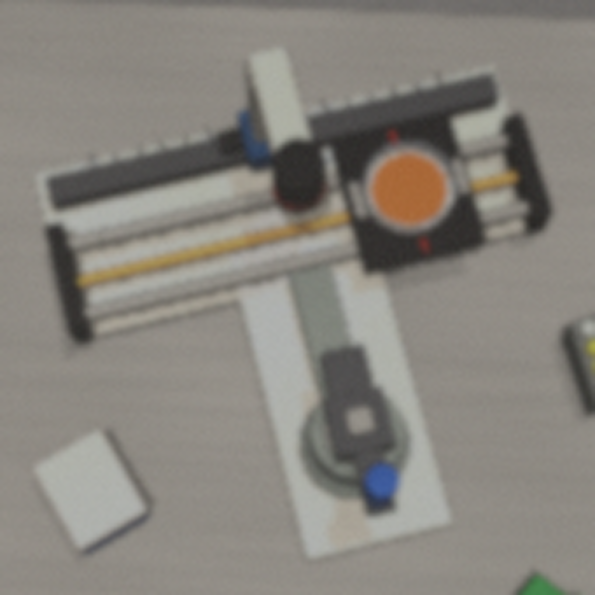

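View pics/sidec.png

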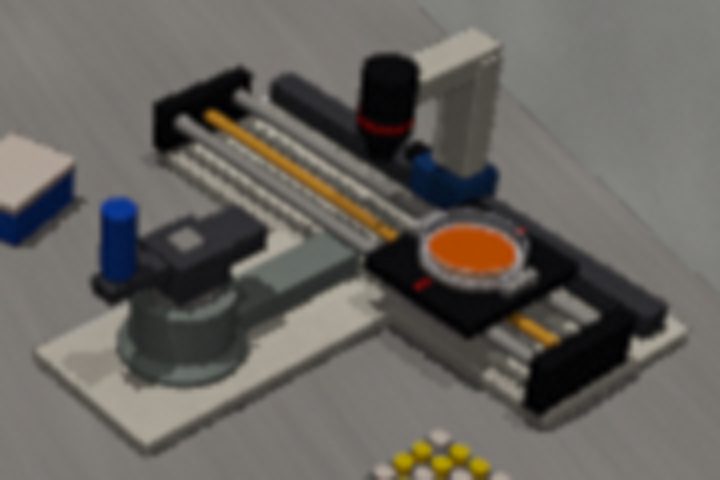

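```bash
cat > h.py <<'E'
import numpy as np,cv2
from workcell import cams,status
def ray(c,u,v):
    E=np.array(c["extrinsics"]);f=200/np.tan(np.radians(c["vertical_fov"]/2))
    d=E[:3,:3]@np.array([(u-c["cx"])/f,(v-c["cy"])/f,1]);return E[:3,3],d/np.linalg.norm(d)
def atz(c,u,v,z):
    p,d=ray(c,u,v);return p+d*(z-p[2])/d[2]
def tri(c1,a,c2,b):
    p,d=ray(c1,*a);q,e=ray(c2,*b)
    s=np.linalg.lstsq(np.c_[d,-e],q-p,rcond=None)[0]
    x,y=p+s[0]*d,q+s[1]*e;return (x+y)/2,np.linalg.norm(x-y)
def proj(c,P):
    E=np.array(c["extrinsics"]);f=200/np.tan(np.radians(c["vertical_fov"]/2))
    q=E[:3,:3].T@(np.array(P)-E[:3,3]);return q[:2]/q[2]*f+[c["cx"],c["cy"]]
def blob(img,lo,hi,roi):
    h=cv2.cvtColor(img,cv2.COLOR_RGB2HSV);m=cv2.inRange(h,lo,hi)
    k=np.zeros_like(m);k[roi[1]:roi[3],roi[0]:roi[2]]=1;m=m*k
    ys,xs=np.nonzero(m);return np.array([xs.mean(),ys.mean()]),len(xs),(xs.min(),xs.max(),ys.min(),ys.max())
E
python3 - <<'E'
from h import *
t=cams.camera("top");s=cams.camera("side")
T=lambda u,v:((u+.5)/3.5-.5+240,(v+.5)/3.5-.5+80)
S=lambda u,v:((u+.5)/4-.5+285,(v+.5)/4-.5+140)
O=((4,150,100),(16,255,255))
bt=blob(t["color"],*O,(330,110,385,160));bs=blob(s["color"],*O,(380,185,425,220));print(bt,bs)
print("dish",atz(t,*bt[0],.061),atz(s,*bs[0],.061),tri(t,bt[0],s,bs[0]))
for n,a,b,z in [("handletop",(381,479),(120,205),.153),("shaft",(361,419),(186,240),.104),("barreltop",(299,160),(390,65),.166)]:
    a=T(*a);b=S(*b);print(n,atz(t,*a,z),atz(s,*b,z),tri(t,a,s,b))
for n,a in [("c1",(307,557)),("c2",(450,522)),("c3",(243,295)),("c4",(385,275)),("b1",(305,540))]:
    print(n,atz(t,*T(*a),.008))
E
```

```text
(array([356.41472868, 133.62790698]), 258, (np.int64(347), np.int64(365), np.int64(125), np.int64(142))) (array([402.65425532, 201.98404255]), 188, (np.int64(392), np.int64(413), np.int64(197), np.int64(207)))
dish [0.75971634 0.03194922 0.061     ] [0.76198903 0.03897404 0.061     ] (array([0.75730231, 0.03239268, 0.06690072]), np.float64(4.267747986358365e-05))
handletop [0.50828628 0.05308876 0.153     ] [0.50851825 0.05478361 0.153     ] (array([0.50796411, 0.05318851, 0.15423972]), np.float64(0.0001887996652596581))
shaft [0.56124662 0.06591931 0.104     ] [0.55975209 0.06663264 0.104     ] (array([0.56036272, 0.06614274, 0.10442109]), np.float64(0.0015843282579028422))
barreltop [0.73520399 0.11888427 0.166     ] [0.73296591 0.12336937 0.166     ] (array([0.73214304, 0.11928967, 0.16918456]), np.float64(0.0032085159213392556))
c1 [0.47044268 0.10050241 0.008     ]
c2 [ 0.5029765  -0.01107364  0.008     ]
c3 [0.68333178 0.16138659 0.008     ]
c4 [0.70541559 0.04561878 0.008     ]
b1 [0.48377818 0.10260302 0.008     ]
```

The crops confirm it: a dark steel hub, with the blue handle at top (348,217) pointing toward the robot. The dish is at top (356,134) and the lens barrel at top (325,126). Triangulated heights (handle 154 mm, shaft 104 mm, lens top 169 mm) and the 54 mm handle radius match the given sizes. I'll pass high over the stand for a closer wrist look at lens and dish.

Emit:
servo_tool(
  motion=[
    [[-0.39,0.9,-0.02,0,0,0],[-0.39,0.9,-0.02,0,0,0],[-0.39,0.9,-0.02,0,0,0],[-0.39,0.9,-0.02,0,0,0],[-0.39,0.9,-0.02,0,0,0],[-0.39,0.9,-0.02,0,0,0],[-0.39,0.9,-0.02,0,0,0],[-0.39,0.9,-0.02,0,0,0],[-0.39,0.9,-0.02,0,0,0],[-0.39,0.9,-0.02,0,0,0]],
  ],
  jaw=0,
  force=40,
)

```text
clock: 1.25
position: [0.5693, 0.2573, 0.4124]
ee_rot: [0.81, 0.586, -0.001, -0.002]
ft_force: [0.6, 1.1, -0.4]
grip_width: 1.0
```

Emit:
servo_tool(
  motion=[
    [[-0.3,0.68,0,0,0,0],[-0.3,0.68,0,0,0,0],[-0.3,0.68,0,0,0,0],[-0.3,0.68,0,0,0,0],[-0.3,0.68,0,0,0,0],[-0.3,0.68,0,0,0,0],[-0.3,0.68,0,0,0,0],[0,0,0,0,0,0],[0,0,0,0,0,0]],
  ],
)

```text
clock: 2.15
position: [0.7726, 0.0671, 0.4078]
ee_rot: [0.813, 0.583, -0.003, -0.001]
ft_force: [0.0, 0.5, 0.7]
grip_width: 1.003
```

```bash
python3 - <<'E'
from h import *
o=status.get_obs();print(o["clock"],o["position"],o["ee_rot"])
c=cams.camera("wrist");cv2.imwrite("pics/wrist1.png",c["color"][:,:,::-1]);np.save("w1.npy",c,allow_pickle=True)
E
```

```text
2.15 [0.77258726 0.0671247  0.40778631] [ 8.12539618e-01  5.82896683e-01 -3.23765142e-03 -5.86201984e-04]
```

View pics/wrist1.png

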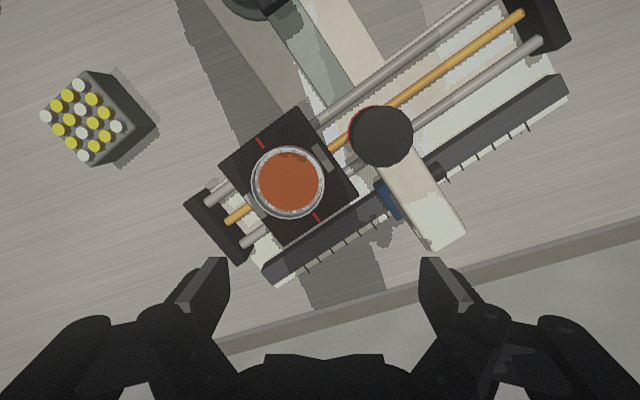

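```bash
python3 - <<'E'
from h import *
c=np.load("w1.npy",allow_pickle=True).item();im=c["color"]
h=cv2.cvtColor(im,cv2.COLOR_RGB2HSV)
m=cv2.inRange(h,(3,110,80),(14,255,255));m[:140]=0;m[225:]=0;m[:,:245]=0;m[:,332:]=0
m=cv2.morphologyEx(m,cv2.MORPH_CLOSE,np.ones((7,7)))
cs,_=cv2.findContours(m,0,1);k=max(cs,key=cv2.contourArea);(x,y),r=cv2.minEnclosingCircle(k);e=cv2.fitEllipse(k);print("dish",e,(x,y,r))
D=atz(c,*e[0],.061);print(D)
# barrel top: dark
g=cv2.cvtColor(im,cv2.COLOR_RGB2GRAY)
d=(g<52).astype(np.uint8);d[:,:340]=0;d[:95]=0;d[175:]=0;d[:,418:]=0
cs,_=cv2.findContours(cv2.morphologyEx(d,cv2.MORPH_OPEN,np.ones((5,5))),0,1);k=max(cs,key=cv2.contourArea);e2=cv2.fitEllipse(k);print("barrel",e2)
L=atz(c,*e2[0],.166);print("lens",L)
a=atz(c,232,221,.04);b=atz(c,523,13,.04);v=(b-a)[:2];v/=np.linalg.norm(v);print("y dir",v,"yaw",np.degrees(np.arctan2(-v[0],v[1])))
a=atz(c,261,143,.059);b=atz(c,316,216,.059);print("marks mid",(a+b)/2,"len",np.linalg.norm(a-b),"yaw",np.degrees(np.arctan2(*(b-a)[:2][::-1])))
w=(L-D)[:2];print("dist",np.linalg.norm(w),"along",w@v,"across",w@[v[1],-v[0]],"yaw(D->L)",np.degrees(np.arctan2(-w[0],w[1])))
cr=im[70:270,200:460,::-1].copy()
cv2.ellipse(cr,((e2[0][0]-200,e2[0][1]-70),e2[1],e2[2]),(0,255,255),1);cv2.ellipse(cr,((e[0][0]-200,e[0][1]-70),e[1],e[2]),(0,255,0),1)
cv2.imwrite("pics/w1c.png",cv2.resize(cr,None,fx=3,fy=3))
E
```

```text
dish ((288.20281982421875, 180.96551513671875), (56.856327056884766, 59.189910888671875), 113.33272552490234) (288.114501953125, 181.0572509765625, 29.95772361755371)
[0.75850802 0.03269494 0.061     ]Traceback (most recent call last):
  File "<stdin>", line 11, in <module>
ValueError: max() iterable argument is empty
```

```bash
python3 - <<'E'
from h import *
c=np.load("w1.npy",allow_pickle=True).item();im=c["color"]
g=cv2.cvtColor(im,cv2.COLOR_RGB2GRAY)
print(g[136,340:420:4],g[100:175:4,381])
D=np.array([0.75850802,0.03269494,0.061])
ctr=(381,136)
d=(g<75).astype(np.uint8);k0=np.zeros_like(d);cv2.circle(k0,ctr,40,1,-1);d*=k0
d=cv2.morphologyEx(d,cv2.MORPH_OPEN,np.ones((9,9),np.uint8))
cs,_=cv2.findContours(d,0,1);k=max(cs,key=cv2.contourArea);e2=cv2.fitEllipse(k);print("barrel",e2,cv2.minEnclosingCircle(k))
L=atz(c,*e2[0],.166);print("lens",L)
a=atz(c,232,221,.04);b=atz(c,523,13,.04);v=(b-a)[:2];v/=np.linalg.norm(v);print("y dir",v,"yaw",np.degrees(np.arctan2(-v[0],v[1])))
a=atz(c,261,143,.059);b=atz(c,316,216,.059);print("marks mid",(a+b)/2,"len",np.linalg.norm(a-b),"yaw",np.degrees(np.arctan2(*(b-a)[:2][::-1])))
w=(L-D)[:2];print("dist",np.linalg.norm(w),"along",w@v,"across",w@[v[1],-v[0]],"yaw(D->L)",np.degrees(np.arctan2(-w[0],w[1])))
cr=im[70:270,200:460,::-1].copy()
cv2.ellipse(cr,((e2[0][0]-200,e2[0][1]-70),e2[1],e2[2]),(0,255,255),1)
cv2.imwrite("pics/w1c.png",cv2.resize(cr,None,fx=3,fy=3))
E
```

```text
[107 149  91  43  62  59  58  60  57  59  61  59  59  60  60  61  61  59
  45 180] [179 186  64  61  64  64  63  59  55  61  60  55  59  57  57  56  57 192
 156]
barrel ((380.65020751953125, 135.28916931152344), (60.83519744873047, 63.80290985107422), 103.33495330810547) ((380.5, 134.5), 32.38064956665039)
lens [0.73122011 0.11851484 0.166     ]
y dir [-0.29108472  0.95669728] yaw 16.92290784300741
marks mid [0.75894526 0.03356232 0.059     ] len 0.09196844823846972 yaw 16.670527680499085
dist 0.09005379038496739 along 0.09004675800356834 across -0.0011254047034045178 yaw(D->L) 17.638953419592248
```

View pics/w1c.png

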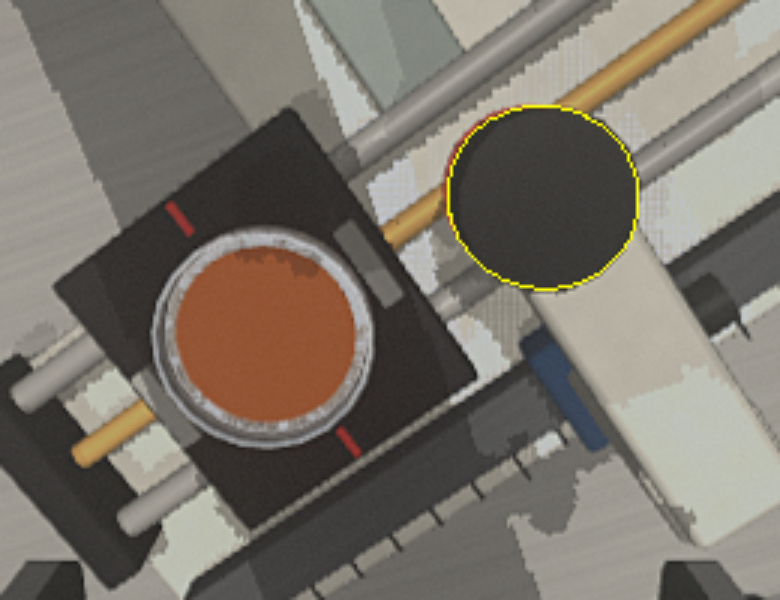

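Dish (288,181) → (0.7585, 0.0330) and barrel (381,135) → (0.7312, 0.1185): the distance is about 90 mm, yaw 16.9°, across offset about 1 mm, so roughly 3.74 turns. Barrel diameter and stage x = 180 mm check out. Next I'll go above the handle at about (0.508, 0.053).

Emit:
servo_tool(
  motion=[
    [[-0.33,-0.82,0,0,0,0],[-0.33,-0.82,0,0,0,0],[-0.33,-0.82,0,0,0,0],[-0.33,-0.82,0,0,0,0],[-0.33,-0.82,0,0,0,0],[-0.33,-0.82,0,0,0,0],[0,0,0,0,0,0],[0,0,0,0,0,0]],
  ],
)

```text
clock: 3.0
position: [0.4921, 0.0587, 0.4035]
ee_rot: [0.808, 0.59, -0.005, -0.003]
ft_force: [-0.6, -0.4, -0.2]
grip_width: 0.998
```

```bash
python3 - <<'E'
from h import *
from scipy.spatial.transform import Rotation as R
o=status.get_obs();print(o["clock"],o["position"],o["ee_rot"])
r=R.from_quat(o["ee_rot"]);print(r.inv().apply(np.array([.508,.0535,.29])-o["position"])/.05, "tilt axis", r.apply([0,0,1]))
c=cams.camera("wrist");cv2.imwrite("pics/wrist2.png",c["color"][:,:,::-1])
print(proj(c,[.508,.0535,.153]))
E
```

```text
3.0 [0.49211605 0.05872329 0.40351919] [ 0.80752156  0.58981189 -0.00470439 -0.00295481]
[0.00646017 0.35781837 2.26680399] tilt axis [-1.10833527e-02 -7.77258375e-04 -9.99938276e-01]
[324.8627516  236.92255035]
```

View pics/wrist2.png

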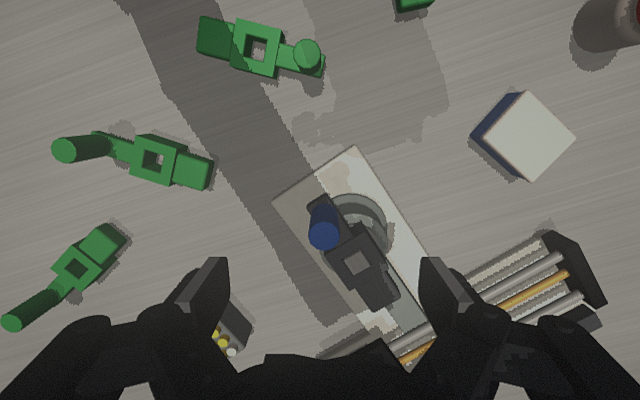

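Emit:
servo_tool(
  motion=[
    [[0,0.2,0,-0.12,0.05,0],[0,0.16,0,0,0,0],[0,0,0.4,0,0,0],[0,0,0.4,0,0,0],[0,0,0.4,0,0,0],[0,0,0,0,0,0],[0,0,0,0,0,0]],
  ],
)

```text
clock: 3.75
position: [0.5189, 0.0525, 0.3415]
ee_rot: [0.808, 0.589, 0.001, 0.002]
ft_force: [-0.5, 0.5, -0.4]
grip_width: 1.004
```

```bash
cat > st.py <<'E'
from h import *
from scipy.spatial.transform import Rotation as R
def go(target):
    o=status.get_obs();r=R.from_quat(o["ee_rot"]);d=r.inv().apply([0,0,-1])
    print("t",round(o["clock"],2),"pos",o["position"].round(4),"F",o["ft_force"].round(1),"w",round(float(o["grip_width"]),3))
    x=r.apply([1,0,0]);print("move",(r.inv().apply(np.array(target)-o["position"])/.05).round(3),"tiltfix",(np.degrees([-d[1],d[0]])/5).round(3),"xang",np.degrees(np.arctan2(x[1],x[0])).round(2))
E
python3 -c "
from st import *
go([.508,.0535,.290])"
```

```text
t 3.75 pos [0.5189 0.0525 0.3415] F [-0.5  0.5 -0.4] w 1.004
move [-0.045 -0.218  1.028] tiltfix [0.055 0.021] xang 72.19
```

Emit:
servo_tool(
  motion=[
    [[-0.04,-0.18,0,0.04,0.02,0],[0,0,0.33,0,0,0],[0,0,0.33,0,0,0],[0,0,0.33,0,0,0],[0,0,0,0,0,0],[0,0,0,0,0,0]],
  ],
)

```text
clock: 4.35
position: [0.5107, 0.0536, 0.2968]
ee_rot: [0.808, 0.589, 0.004, 0.002]
ft_force: [0.3, -0.4, 0.8]
grip_width: 0.996
```

```bash
python3 -c "
from st import *
go([.508,.0535,.290])
c=cams.camera('wrist');cv2.imwrite('pics/wrist3.png',c['color'][:,:,::-1])"
```

```text
t 4.35 pos [0.5107 0.0536 0.2968] F [ 0.3 -0.4  0.8] w 0.996
move [-0.02  -0.052  0.136] tiltfix [ 0.083 -0.054] xang 72.16
```

View pics/wrist3.png

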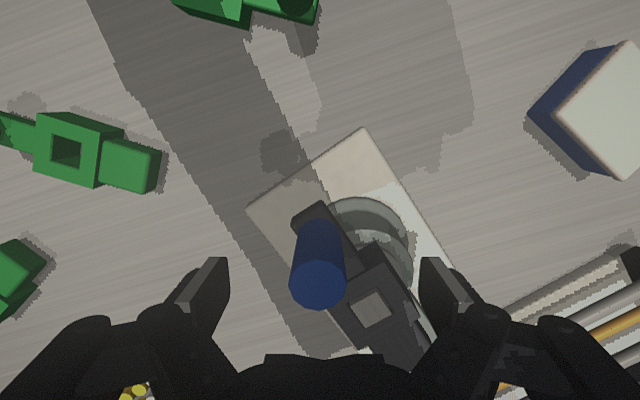

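The handle stands between the open fingers, its top at (318,288) against a finger mid-column of 324. I'll go down the last 6 mm and close.

Emit:
servo_tool(
  motion=[
    [[-0.02,-0.04,0.12,0.08,-0.05,0],[0,0,0,0,0,0]],
  ],
)

```text
clock: 4.6
position: [0.5087, 0.0534, 0.2922]
ee_rot: [0.808, 0.589, 0.001, 0.0]
ft_force: [-0.3, -0.4, -0.3]
grip_width: 1.001
```

Emit:
servo_tool(
  motion=[
    [[0,0,0,0,0,0],[0,0,0,0,0,0],[0,0,0,0,0,0],[0,0,0,0,0,0],[0,0,0,0,0,0],[0,0,0,0,0,0],[0,0,0,0,0,0],[0,0,0,0,0,0],[0,0,0,0,0,0],[0,0,0,0,0,0]],
  ],
  jaw=255,
  force=40,
)

```text
clock: 5.6
position: [0.509, 0.0535, 0.2933]
ee_rot: [0.808, 0.589, 0.002, 0.0]
ft_force: [-0.5, -0.3, 0.9]
grip_width: 0.268
```

```bash
python3 -c "
from st import *
go([.508,.0535,.290])
for n in ['top','side','wrist']:
  c=cams.camera(n);cv2.imwrite('pics/%s4.png'%n,c['color'][:,:,::-1])"
```

```text
t 5.6 pos [0.509  0.0535 0.2933] F [-0.5 -0.3  0.9] w 0.268
move [-0.006 -0.02   0.067] tiltfix [ 0.032 -0.028] xang 72.17
```

View pics/wrist4.png

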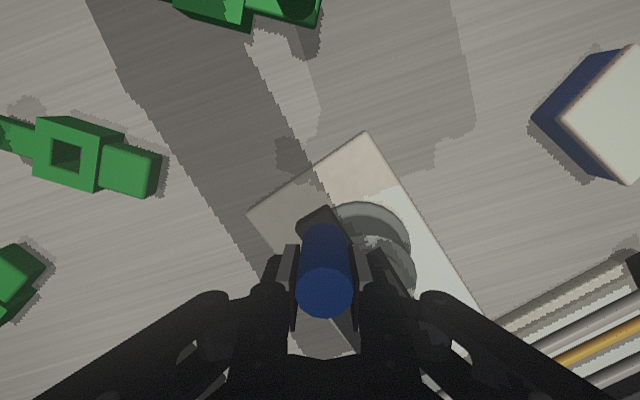

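```bash
cat > plan.py <<'E'
from st import *
import sys,json
C=np.array([.561,.0663]);RAD=.0545;Z=.2925
def plan(n,step,gain=1.0,C=C):
    o=status.get_obs();r=R.from_quat(o["ee_rot"]);p=o["position"].copy()
    d=r.inv().apply([0,0,-1]);x=r.apply([1,0,0])
    th=np.arctan2(*(p[:2]-C)[::-1])
    print("t",round(o["clock"],2),"pos",p.round(4),"F",o["ft_force"].round(1),"w",round(float(o["grip_width"]),3),"th",np.degrees(th).round(1),"rad",np.linalg.norm(p[:2]-C).round(4),"tilt",(np.degrees([-d[1],d[0]])/5).round(3),"xang",np.degrees(np.arctan2(x[1],x[0])).round(2), "joints",o["joint_pos"].round(2)[[0,6]])
    rows=[]
    with open("log.txt","a") as f:f.write("%f %f %f\n"%(o["clock"],p[0],p[1]))
    for i in range(n):
        th-=np.radians(step)
        q=np.array([*(C+RAD*np.array([np.cos(th),np.sin(th)])),p[2]+np.clip(Z-p[2],-.001,.001)])
        m=r.inv().apply(q-p)/.05*gain;rows.append([round(float(v),2) for v in m]+[0,0,0]);p=q
    print(json.dumps([rows]))
if __name__=="__main__": plan(int(sys.argv[1]),float(sys.argv[2]),float(sys.argv[3]) if len(sys.argv)>3 else 1)
E
python3 plan.py 6 10
```

```text
t 5.75 pos [0.509  0.0535 0.2933] F [-0.3 -0.3  0.6] w 0.268 th -166.1 rad 0.0535 tilt [ 0.032 -0.027] xang 72.17 joints [-0.46  1.12]
[[[0.16, -0.1, 0.02, 0, 0, 0], [0.18, -0.05, 0.0, 0, 0, 0], [0.19, -0.02, 0.0, 0, 0, 0], [0.19, 0.01, 0.0, 0, 0, 0], [0.18, 0.04, 0.0, 0, 0, 0], [0.17, 0.08, 0.0, 0, 0, 0]]]
```

Emit:
servo_tool(
  motion=[
    [[0.16,-0.1,0.02,0.03,-0.03,0],[0.18,-0.05,0,0,0,0],[0.19,-0.02,0,0,0,0],[0.19,0.01,0,0,0,0],[0.18,0.04,0,0,0,0],[0.17,0.08,0,0,0,0]],
  ],
)

```text
clock: 6.35
position: [0.525, 0.1075, 0.2932]
ee_rot: [0.809, 0.588, 0.001, 0.002]
ft_force: [1.6, -3.3, -0.1]
grip_width: 0.268
```

```bash
python3 plan.py 8 10
```

```text
t 6.35 pos [0.525  0.1075 0.2932] F [ 1.6 -3.3 -0.1] w 0.268 th 131.2 rad 0.0547 tilt [0.037 0.007] xang 72.04 joints [-0.51  1.02]
[[[0.15, 0.11, 0.02, 0, 0, 0], [0.13, 0.14, 0.0, 0, 0, 0], [0.11, 0.16, 0.0, 0, 0, 0], [0.08, 0.17, 0.0, 0, 0, 0], [0.05, 0.18, 0.0, 0, 0, 0], [0.01, 0.19, 0.0, 0, 0, 0], [-0.02, 0.19, 0.0, 0, 0, 0], [-0.05, 0.18, 0.0, 0, 0, 0]]]
```

Emit:
servo_tool(
  motion=[
    [[0.15,0.11,0.02,0.03,0,0],[0.13,0.14,0,0,0,0],[0.11,0.16,0,0,0,0],[0.08,0.17,0,0,0,0],[0.05,0.18,0,0,0,0],[0.01,0.19,0,0,0,0],[-0.02,0.19,0,0,0,0],[-0.05,0.18,0,0,0,0]],
  ],
)

```text
clock: 7.15
position: [0.601, 0.1088, 0.2929]
ee_rot: [0.809, 0.588, -0.003, 0.001]
ft_force: [-7.1, -5.4, 7.9]
grip_width: 0.27
```

```bash
python3 plan.py 12 10
```

```text
t 7.15 pos [0.601  0.1088 0.2929] F [-7.1 -5.4  7.9] w 0.27 th 46.8 rad 0.0584 tilt [-0.03   0.065] xang 72.0 joints [-0.47  1.08]
[[[-0.17, 0.13, 0.01, 0, 0, 0], [-0.12, 0.15, 0.0, 0, 0, 0], [-0.15, 0.12, 0.0, 0, 0, 0], [-0.16, 0.09, 0.0, 0, 0, 0], [-0.18, 0.06, 0.0, 0, 0, 0], [-0.19, 0.03, 0.0, 0, 0, 0], [-0.19, -0.0, 0.0, 0, 0, 0], [-0.19, -0.03, 0.0, 0, 0, 0], [-0.18, -0.07, 0.0, 0, 0, 0], [-0.16, -0.1, 0.0, 0, 0, 0], [-0.15, -0.12, 0.0, 0, 0, 0], [-0.12, -0.15, 0.0, 0, 0, 0]]]
```

```bash
sed -i 's|^    for i in range(n):|    lead=np.radians(float(sys.argv[4]) if len(sys.argv)>4 else 4)\n    for i in range(n):|; s|m=r.inv().apply(q-p)/.05\*gain|dd=q-p;dd=R.from_rotvec([0,0,-lead*(i>0)]).apply(dd);m=r.inv().apply(dd)/.05*gain|' plan.py; python3 plan.py 8 10
```

```text
t 7.15 pos [0.601  0.1088 0.2929] F [-7.1 -5.4  7.9] w 0.27 th 46.8 rad 0.0584 tilt [-0.03   0.065] xang 72.0 joints [-0.47  1.08]
[[[-0.17, 0.13, 0.01, 0, 0, 0], [-0.13, 0.14, 0.0, 0, 0, 0], [-0.15, 0.11, 0.0, 0, 0, 0], [-0.17, 0.08, 0.0, 0, 0, 0], [-0.18, 0.05, 0.0, 0, 0, 0], [-0.19, 0.02, 0.0, 0, 0, 0], [-0.19, -0.01, 0.0, 0, 0, 0], [-0.18, -0.05, 0.0, 0, 0, 0]]]
```

Emit:
servo_tool(
  motion=[
    [[-0.17,0.13,0,-0.03,0.06,0],[-0.13,0.14,0,0,0,0],[-0.15,0.11,0,0,0,0],[-0.17,0.08,0,0,0,0],[-0.18,0.05,0,0,0,0],[-0.19,0.02,0,0,0,0],[-0.19,-0.01,0,0,0,0],[-0.18,-0.05,0,0,0,0]],
  ],
)

```text
clock: 7.95
position: [0.6071, 0.0353, 0.2935]
ee_rot: [0.808, 0.589, 0.005, 0.001]
ft_force: [3.1, -0.5, 1.8]
grip_width: 0.273
```

```bash
python3 plan.py 8 10
```

```text
t 7.95 pos [0.6071 0.0353 0.2935] F [ 3.1 -0.5  1.8] w 0.273 th -34.0 rad 0.0555 tilt [ 0.074 -0.075] xang 72.13 joints [-0.37  1.22]
[[[-0.17, -0.09, 0.02, 0, 0, 0], [-0.16, -0.11, -0.0, 0, 0, 0], [-0.13, -0.13, -0.0, 0, 0, 0], [-0.11, -0.16, -0.0, 0, 0, 0], [-0.08, -0.17, -0.0, 0, 0, 0], [-0.05, -0.18, -0.0, 0, 0, 0], [-0.02, -0.19, -0.0, 0, 0, 0], [0.02, -0.19, -0.0, 0, 0, 0]]]
```

Emit:
servo_tool(
  motion=[
    [[-0.17,-0.09,0.02,0.05,-0.05,0],[-0.16,-0.11,0,0,0,0],[-0.13,-0.13,0,0,0,0],[-0.11,-0.16,0,0,0,0],[-0.08,-0.17,0,0,0,0],[-0.05,-0.18,0,0,0,0],[-0.02,-0.19,0,0,0,0],[0.02,-0.19,0,0,0,0]],
  ],
)

```text
clock: 8.75
position: [0.5325, 0.0191, 0.2931]
ee_rot: [0.809, 0.588, 0.003, -0.0]
ft_force: [4.8, 6.0, -0.2]
grip_width: 0.263
```

```bash
python3 plan.py 8 10
```

```text
t 8.75 pos [0.5325 0.0191 0.2931] F [ 4.8  6.  -0.2] w 0.263 th -121.2 rad 0.0552 tilt [ 0.035 -0.058] xang 72.08 joints [-0.38  1.2 ]
[[[0.07, -0.18, 0.01, 0, 0, 0], [0.1, -0.16, 0.0, 0, 0, 0], [0.13, -0.14, 0.0, 0, 0, 0], [0.15, -0.12, 0.0, 0, 0, 0], [0.17, -0.09, 0.0, 0, 0, 0], [0.18, -0.06, 0.0, 0, 0, 0], [0.19, -0.03, 0.0, 0, 0, 0], [0.19, 0.01, 0.0, 0, 0, 0]]]
```

Emit:
servo_tool(
  motion=[
    [[0.07,-0.17,0.01,0.03,-0.04,0],[0.1,-0.16,0,0,0,0],[0.13,-0.14,0,0,0,0],[0.15,-0.12,0,0,0,0],[0.17,-0.09,0,0,0,0],[0.18,-0.06,0,0,0,0],[0.19,-0.03,0,0,0,0],[0.19,0.01,0,0,0,0]],
  ],
)

```text
clock: 9.55
position: [0.5123, 0.0907, 0.2931]
ee_rot: [0.809, 0.588, 0.001, 0.002]
ft_force: [4.5, -3.1, 2.4]
grip_width: 0.269
```

```bash
sed -i 's/C=np.array(\[.561,.0663\])/C=np.array([.562,.067])/' plan.py; python3 plan.py 10 10 1 6
```

```text
t 9.55 pos [0.5123 0.0907 0.2931] F [ 4.5 -3.1  2.4] w 0.269 th 154.5 rad 0.0551 tilt [0.044 0.014] xang 72.04 joints [-0.48  1.04]
[[[0.18, 0.05, 0.01, 0, 0, 0], [0.17, 0.09, 0.0, 0, 0, 0], [0.15, 0.12, 0.0, 0, 0, 0], [0.13, 0.14, 0.0, 0, 0, 0], [0.1, 0.16, 0.0, 0, 0, 0], [0.07, 0.18, 0.0, 0, 0, 0], [0.04, 0.19, 0.0, 0, 0, 0], [0.0, 0.19, 0.0, 0, 0, 0], [-0.03, 0.19, 0.0, 0, 0, 0], [-0.06, 0.18, 0.0, 0, 0, 0]]]
```

Emit:
servo_tool(
  motion=[
    [[0.18,0.05,0.01,0.03,0.01,0],[0.17,0.09,0,0,0,0],[0.15,0.12,0,0,0,0],[0.13,0.14,0,0,0,0],[0.1,0.16,0,0,0,0],[0.07,0.18,0,0,0,0],[0.04,0.19,0,0,0,0],[0,0.19,0,0,0,0],[-0.03,0.19,0,0,0,0],[-0.06,0.18,0,0,0,0]],
  ],
)

```text
clock: 10.55
position: [0.5981, 0.1114, 0.2928]
ee_rot: [0.807, 0.59, -0.005, -0.003]
ft_force: [-2.7, -1.1, 7.4]
grip_width: 0.268
```

```bash
python3 plan.py 10 10 1 6
```

```text
t 10.55 pos [0.5981 0.1114 0.2928] F [-2.7 -1.1  7.4] w 0.268 th 50.9 rad 0.0572 tilt [-0.134  0.055] xang 72.31 joints [-0.45  1.08]
[[[-0.13, 0.15, 0.01, 0, 0, 0], [-0.13, 0.14, -0.0, 0, 0, 0], [-0.15, 0.12, -0.0, 0, 0, 0], [-0.17, 0.09, -0.0, 0, 0, 0], [-0.18, 0.06, 0.0, 0, 0, 0], [-0.19, 0.03, 0.0, 0, 0, 0], [-0.19, -0.01, 0.0, 0, 0, 0], [-0.19, -0.04, 0.0, 0, 0, 0], [-0.18, -0.07, 0.0, 0, 0, 0], [-0.16, -0.1, 0.0, 0, 0, 0]]]
```

Emit:
servo_tool(
  motion=[
    [[-0.14,0.14,0,-0.1,0.04,0],[-0.13,0.14,0,0,0,0],[-0.15,0.12,0,0,0,0],[-0.17,0.09,0,0,0,0],[-0.18,0.06,0,0,0,0],[-0.19,0.03,0,0,0,0],[-0.19,-0.01,0,0,0,0],[-0.19,-0.04,0,0,0,0],[-0.18,-0.07,0,0,0,0],[-0.16,-0.1,0,0,0,0]],
  ],
)

```text
clock: 11.55
position: [0.5991, 0.0277, 0.2938]
ee_rot: [0.806, 0.591, 0.008, 0.003]
ft_force: [4.6, -3.2, 1.9]
grip_width: 0.272
```

```bash
python3 plan.py 10 10 1 6
```

```text
t 11.55 pos [0.5991 0.0277 0.2938] F [ 4.6 -3.2  1.9] w 0.272 th -46.6 rad 0.0541 tilt [ 0.163 -0.105] xang 72.52 joints [-0.35  1.23]
[[[-0.16, -0.1, 0.02, 0, 0, 0], [-0.12, -0.15, 0.0, 0, 0, 0], [-0.09, -0.16, -0.0, 0, 0, 0], [-0.06, -0.18, -0.0, 0, 0, 0], [-0.03, -0.19, -0.0, 0, 0, 0], [0.0, -0.19, -0.0, 0, 0, 0], [0.03, -0.19, -0.0, 0, 0, 0], [0.07, -0.18, -0.0, 0, 0, 0], [0.1, -0.16, -0.0, 0, 0, 0], [0.12, -0.15, -0.0, 0, 0, 0]]]
```

Emit:
servo_tool(
  motion=[
    [[-0.16,-0.1,0.02,0.08,-0.05,0],[-0.12,-0.15,0,0.04,-0.03,0],[-0.09,-0.16,0,0,0,0],[-0.06,-0.18,0,0,0,0],[-0.03,-0.19,0,0,0,0],[0,-0.19,0,0,0,0],[0.03,-0.19,0,0,0,0],[0.07,-0.18,0,0,0,0],[0.1,-0.16,0,0,0,0],[0.12,-0.15,0,0,0,0]],
  ],
)

```text
clock: 12.55
position: [0.5165, 0.038, 0.2932]
ee_rot: [0.81, 0.586, -0.002, 0.002]
ft_force: [2.1, -1.3, 5.4]
grip_width: 0.266
```

```bash
python3 plan.py 10 10 1 6
```

```text
t 12.55 pos [0.5165 0.038  0.2932] F [ 2.1 -1.3  5.4] w 0.266 th -147.5 rad 0.054 tilt [0.018 0.061] xang 71.81 joints [-0.4   1.14]
[[[0.12, -0.14, 0.01, 0, 0, 0], [0.17, -0.09, -0.0, 0, 0, 0], [0.18, -0.06, -0.0, 0, 0, 0], [0.19, -0.03, -0.0, 0, 0, 0], [0.19, 0.0, -0.0, 0, 0, 0], [0.19, 0.03, -0.0, 0, 0, 0], [0.18, 0.07, -0.0, 0, 0, 0], [0.16, 0.1, -0.0, 0, 0, 0], [0.14, 0.12, -0.0, 0, 0, 0], [0.12, 0.15, -0.0, 0, 0, 0]]]
```

Emit:
servo_tool(
  motion=[
    [[0.12,-0.14,0,0.01,0.03,0],[0.17,-0.09,0,0,0,0],[0.18,-0.06,0,0,0,0],[0.19,-0.03,0,0,0,0],[0.19,0,0,0,0,0],[0.19,0.03,0,0,0,0],[0.18,0.07,0,0,0,0],[0.16,0.1,0,0,0,0],[0.14,0.12,0,0,0,0],[0.12,0.15,0,0,0,0]],
  ],
)

```text
clock: 13.55
position: [0.5459, 0.1188, 0.2931]
ee_rot: [0.81, 0.587, -0.008, -0.003]
ft_force: [-0.7, -0.6, 8.3]
grip_width: 0.268
```

```bash
python3 plan.py 10 10 1 6; python3 - <<'E'
from h import *
c=cams.camera("side");cv2.imwrite("pics/side5.png",cv2.resize(c["color"][140:260,285:465,::-1],None,fx=4,fy=4,interpolation=cv2.INTER_CUBIC))
E
```

```text
t 13.55 pos [0.5459 0.1188 0.2931] F [-0.7 -0.6  8.3] w 0.268 th 107.2 rad 0.0542 tilt [-0.169  0.101] xang 71.87 joints [-0.48  1.01]
[[[0.1, 0.16, 0.01, 0, 0, 0], [0.05, 0.18, -0.0, 0, 0, 0], [0.01, 0.19, -0.0, 0, 0, 0], [-0.02, 0.19, -0.0, 0, 0, 0], [-0.05, 0.18, -0.0, 0, 0, 0], [-0.08, 0.17, -0.0, 0, 0, 0], [-0.11, 0.15, -0.0, 0, 0, 0], [-0.14, 0.13, -0.0, 0, 0, 0], [-0.16, 0.11, -0.0, 0, 0, 0], [-0.17, 0.08, 0.0, 0, 0, 0]]]
```

View pics/side5.png

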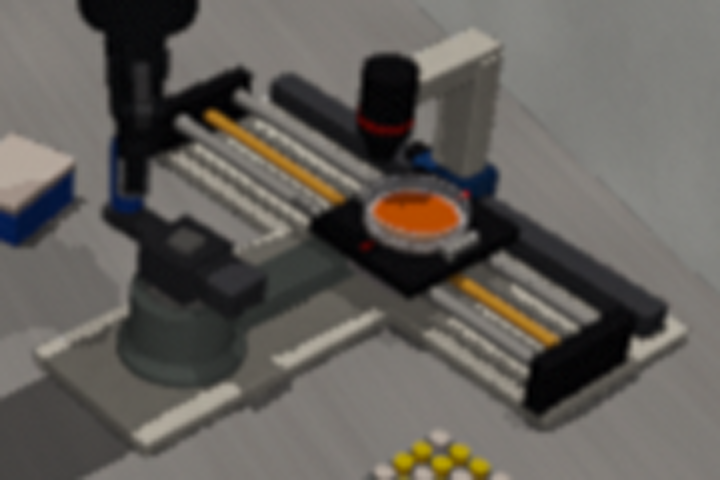

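The stage is advancing: the dish is now at crop (416,213), the crank is seated and the handle held. I'll keep winding.

Emit:
servo_tool(
  motion=[
    [[0.1,0.16,0,-0.1,0.06,0],[0.05,0.18,0,-0.03,0.02,0],[0.01,0.19,0,0,0,0],[-0.02,0.19,0,0,0,0],[-0.05,0.18,0,0,0,0],[-0.08,0.17,0,0,0,0],[-0.11,0.15,0,0,0,0],[-0.14,0.13,0,0,0,0],[-0.16,0.11,0,0,0,0],[-0.17,0.08,0,0,0,0]],
  ],
)

```text
clock: 14.6
position: [0.6152, 0.0811, 0.2938]
ee_rot: [0.806, 0.592, 0.003, -0.006]
ft_force: [7.7, 4.5, -0.3]
grip_width: 0.266
```

```bash
python3 plan.py 10 10 1 6
```

```text
t 14.6 pos [0.6152 0.0811 0.2938] F [ 7.7  4.5 -0.3] w 0.266 th 14.9 rad 0.055 tilt [-0.067 -0.126] xang 72.66 joints [-0.39  1.15]
[[[-0.17, 0.08, 0.02, 0, 0, 0], [-0.19, 0.04, 0.0, 0, 0, 0], [-0.19, 0.0, -0.0, 0, 0, 0], [-0.19, -0.03, -0.0, 0, 0, 0], [-0.18, -0.06, -0.0, 0, 0, 0], [-0.17, -0.09, -0.0, 0, 0, 0], [-0.15, -0.12, -0.0, 0, 0, 0], [-0.13, -0.14, -0.0, 0, 0, 0], [-0.1, -0.16, -0.0, 0, 0, 0], [-0.07, -0.18, 0.0, 0, 0, 0]]]
```

Emit:
servo_tool(
  motion=[
    [[-0.17,0.08,0.02,-0.04,-0.07,0],[-0.19,0.04,0,-0.01,-0.02,0],[-0.19,0,0,0,0,0],[-0.19,-0.03,0,0,0,0],[-0.18,-0.06,0,0,0,0],[-0.17,-0.09,0,0,0,0],[-0.15,-0.12,0,0,0,0],[-0.13,-0.14,0,0,0,0],[-0.1,-0.16,0,0,0,0],[-0.07,-0.18,0,0,0,0]],
  ],
)

```text
clock: 15.6
position: [0.5654, 0.0123, 0.2933]
ee_rot: [0.807, 0.59, 0.005, 0.005]
ft_force: [1.5, -3.0, 5.8]
grip_width: 0.273
```

```bash
python3 plan.py 10 10 1 6
```

```text
t 15.6 pos [0.5654 0.0123 0.2933] F [ 1.5 -3.   5.8] w 0.273 th -86.4 rad 0.0548 tilt [ 0.169 -0.026] xang 72.39 joints [-0.33  1.23]
[[[-0.05, -0.18, 0.01, 0, 0, 0], [-0.0, -0.19, -0.0, 0, 0, 0], [0.03, -0.19, -0.0, 0, 0, 0], [0.06, -0.18, -0.0, 0, 0, 0], [0.09, -0.16, -0.0, 0, 0, 0], [0.12, -0.15, -0.0, 0, 0, 0], [0.15, -0.12, -0.0, 0, 0, 0], [0.16, -0.1, -0.0, 0, 0, 0], [0.18, -0.07, -0.0, 0, 0, 0], [0.19, -0.03, -0.0, 0, 0, 0]]]
```

Emit:
servo_tool(
  motion=[
    [[-0.05,-0.18,0,0.1,-0.02,0],[0,-0.19,0,0.03,0,0],[0.03,-0.19,0,0,0,0],[0.06,-0.18,0,0,0,0],[0.09,-0.16,0,0,0,0],[0.12,-0.15,0,0,0,0],[0.15,-0.12,0,0,0,0],[0.16,-0.1,0,0,0,0],[0.18,-0.07,0,0,0,0],[0.19,-0.03,0,0,0,0]],
  ],
)

```text
clock: 16.6
position: [0.5094, 0.0778, 0.2931]
ee_rot: [0.808, 0.589, -0.003, 0.0]
ft_force: [2.1, -0.9, 6.5]
grip_width: 0.268
```

```bash
python3 plan.py 10 10 1 6
```

```text
t 16.6 pos [0.5094 0.0778 0.2931] F [ 2.1 -0.9  6.5] w 0.268 th 168.4 rad 0.0537 tilt [-0.031  0.05 ] xang 72.11 joints [-0.44  1.05]
[[[0.19, -0.02, 0.01, 0, 0, 0], [0.18, 0.05, -0.0, 0, 0, 0], [0.17, 0.08, -0.0, 0, 0, 0], [0.16, 0.11, -0.0, 0, 0, 0], [0.14, 0.13, -0.0, 0, 0, 0], [0.11, 0.16, -0.0, 0, 0, 0], [0.08, 0.17, -0.0, 0, 0, 0], [0.05, 0.18, -0.0, 0, 0, 0], [0.02, 0.19, -0.0, 0, 0, 0], [-0.02, 0.19, -0.0, 0, 0, 0]]]
```

Emit:
servo_tool(
  motion=[
    [[0.19,-0.02,0,-0.02,0.03,0],[0.18,0.05,0,0,0,0],[0.17,0.08,0,0,0,0],[0.16,0.11,0,0,0,0],[0.14,0.13,0,0,0,0],[0.11,0.16,0,0,0,0],[0.08,0.17,0,0,0,0],[0.05,0.18,0,0,0,0],[0.02,0.19,0,0,0,0],[-0.02,0.19,0,0,0,0]],
  ],
)

```text
clock: 17.6
position: [0.5862, 0.1183, 0.2929]
ee_rot: [0.807, 0.591, -0.006, -0.003]
ft_force: [-1.6, -1.2, 9.1]
grip_width: 0.267
```

```bash
python3 plan.py 10 10 1 6
```

```text
t 17.6 pos [0.5862 0.1183 0.2929] F [-1.6 -1.2  9.1] w 0.267 th 64.8 rad 0.0567 tilt [-0.126  0.069] xang 72.44 joints [-0.44  1.05]
[[[-0.09, 0.18, 0.01, 0, 0, 0], [-0.09, 0.17, -0.0, 0, 0, 0], [-0.12, 0.15, -0.0, 0, 0, 0], [-0.14, 0.13, -0.0, 0, 0, 0], [-0.16, 0.1, -0.0, 0, 0, 0], [-0.18, 0.07, 0.0, 0, 0, 0], [-0.19, 0.04, 0.0, 0, 0, 0], [-0.19, 0.0, 0.0, 0, 0, 0], [-0.19, -0.03, 0.0, 0, 0, 0], [-0.18, -0.06, 0.0, 0, 0, 0]]]
```

Emit:
servo_tool(
  motion=[
    [[-0.09,0.17,0,-0.08,0.04,0],[-0.09,0.17,0,-0.02,0.01,0],[-0.12,0.15,0,0,0,0],[-0.14,0.13,0,0,0,0],[-0.16,0.1,0,0,0,0],[-0.18,0.07,0,0,0,0],[-0.19,0.04,0,0,0,0],[-0.19,0,0,0,0,0],[-0.19,-0.03,0,0,0,0],[-0.17,-0.06,0,0,0,0],[0,0,0,0,0,0],[0,0,0,0,0,0]],
  ],
)

```text
clock: 18.8
position: [0.6097, 0.0455, 0.2945]
ee_rot: [0.804, 0.595, 0.013, 0.002]
ft_force: [3.6, -0.6, 2.2]
grip_width: 0.269
```

```bash
python3 plan.py 4 6 1 6;python3 - <<'E'
from h import *
for n,r in (("side",(345,140,475,260)),("top",(270,80,410,190))):
    c=cams.camera(n);cv2.imwrite(f"pics/{n}6.png",cv2.resize(c["color"][r[1]:r[3],r[0]:r[2],::-1],None,fx=5,fy=5,interpolation=cv2.INTER_CUBIC))
E
```

```text
t 18.8 pos [0.6097 0.0455 0.2945] F [ 3.6 -0.6  2.2] w 0.269 th -24.3 rad 0.0524 tilt [ 0.218 -0.211] xang 73.01 joints [-0.33  1.2 ]
[[[-0.12, 0.02, 0.02, 0, 0, 0], [-0.11, -0.04, 0.02, 0, 0, 0], [-0.1, -0.05, -0.0, 0, 0, 0], [-0.09, -0.06, -0.0, 0, 0, 0]]]
```

View pics/side6.png

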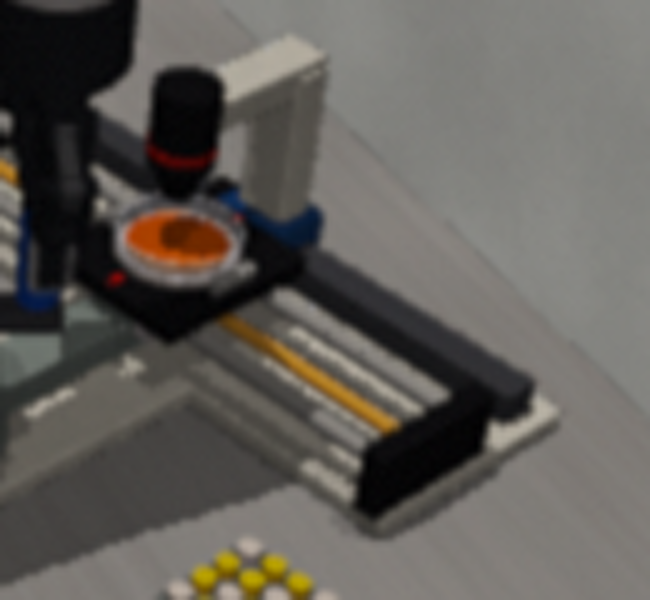

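View pics/top6.png

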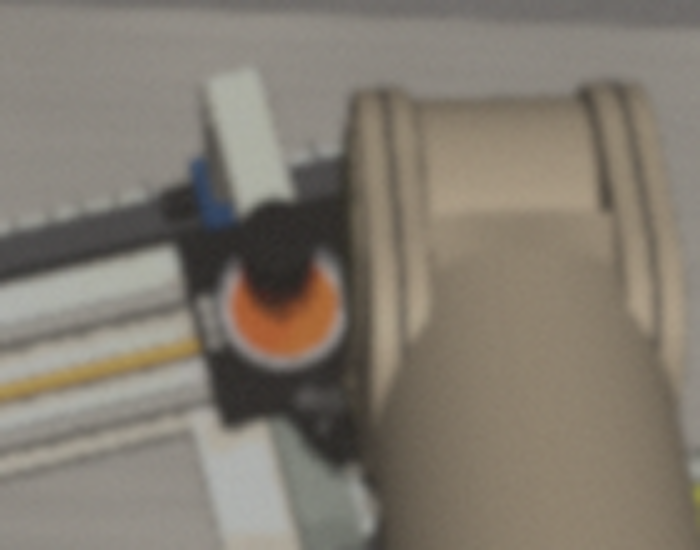

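```bash
cat > meas.py <<'E'
from h import *
c=cams.camera("side");h=cv2.cvtColor(c["color"],cv2.COLOR_RGB2HSV)
m=cv2.inRange(h,(3,130,50),(16,255,255));m[:175]=0;m[225:]=0;m[:,360:];m[:,:360]=0;m[:,430:]=0
m=cv2.morphologyEx(m,cv2.MORPH_OPEN,np.ones((3,3),np.uint8))
n,l,s,ce=cv2.connectedComponentsWithStats(m);i=1+np.argmax(s[1:,4])
cs,_=cv2.findContours((l==i).astype(np.uint8),0,1);e=cv2.fitEllipse(cv2.convexHull(max(cs,key=cv2.contourArea)))
print(s[i],ce[i],e)
v=np.array([-.2911,.9567])
for p in (ce[i],e[0]):
    P=atz(c,*p,.061);d=(P-np.array([0.76198903,0.03897404,.061]))[:2];print("disp along",d@v,"across",d@[v[1],-v[0]])
o=status.get_obs()
from scipy.spatial.transform import Rotation as R
r=R.from_quat(o["ee_rot"]);H=o["position"]+.155*r.apply([0,0,1]);w=H[:2]-[.562,.067]
print("handle",H,"th",np.degrees(np.arctan2(w[1],w[0])),"rad",np.linalg.norm(w))
E
python3 meas.py
```

```text
[370 182  20  12 172] [379.91860465 187.58139535] ((379.9750061035156, 187.509521484375), (10.617828369140625, 20.444002151489258), 98.8510971069336)
disp along 0.08661980537426565 across -0.0006736669867117369
disp along 0.08677223589859956 across -0.00029467988712968834
handle [0.61330379 0.04750472 0.13966175] th -20.806636739686983 rad 0.054883007664071067
```

By the side camera the stage has moved about 86.6 mm, by crank angle about 86.3 mm. About 3.3 mm (50°) remain.

Emit:
servo_tool(
  motion=[
    [[-0.11,0.0,0.02,0.08,-0.08,0],[-0.1,-0.03,0.01,0.06,-0.06,0],[-0.1,-0.05,0,0.04,-0.04,0],[-0.1,-0.06,0,0,0,0],[-0.09,-0.07,0,0,0,0],[0,0,0,0,0,0],[0,0,0,0,0,0]],
  ],
)

```text
clock: 19.65
position: [0.5941, 0.0234, 0.2937]
ee_rot: [0.804, 0.595, 0.003, 0.004]
ft_force: [2.8, -1.6, 2.2]
grip_width: 0.27
```

```bash
python3 plan.py 3 6 1 6;python3 meas.py
```

```text
t 19.65 pos [0.5941 0.0234 0.2937] F [ 2.8 -1.6  2.2] w 0.27 th -53.6 rad 0.0542 tilt [ 0.108 -0.003] xang 73.04 joints [-0.32  1.23]
[[[-0.09, -0.07, 0.02, 0, 0, 0], [-0.07, -0.09, 0.0, 0, 0, 0], [-0.06, -0.1, -0.0, 0, 0, 0]]]
[370 182  20  11 166] [379.35542169 187.03614458] ((379.3885498046875, 187.04910278320312), (10.2949857711792, 19.576757431030273), 96.29003143310547)
disp along 0.08951642617439987 across -2.9361174699916536e-05
disp along 0.08941284779853273 across -1.7892937904731743e-07
handle [0.59558541 0.02302031 0.13870083] th -52.632570845892204 rad 0.05533708635170777
```

Emit:
servo_tool(
  motion=[
    [[-0.08,-0.07,0.01,0.05,0,0],[-0.07,-0.08,0,0.03,0,0],[0,0,0,0,0,0],[0,0,0,0,0,0]],
  ],
)

```text
clock: 20.1
position: [0.5855, 0.0176, 0.2934]
ee_rot: [0.804, 0.595, 0.001, 0.002]
ft_force: [1.1, -3.3, 2.0]
grip_width: 0.27
```

```bash
python3 plan.py 1 6 1 6;python3 meas.py
```

```text
t 20.1 pos [0.5855 0.0176 0.2934] F [ 1.1 -3.3  2. ] w 0.27 th -64.5 rad 0.0547 tilt [0.048 0.017] xang 73.03 joints [-0.31  1.23]
[[[-0.07, -0.09, 0.02, 0, 0, 0]]]
[370 182  20  10 162] [379.27777778 186.7654321 ] ((379.3722839355469, 186.94354248046875), (10.376875877380371, 19.680408477783203), 97.54100036621094)
disp along 0.0906033961629264 across 0.0007470689623015842
disp along 0.08981186043576077 across 0.00033403041099161116
handle [0.58617004 0.0172085  0.13847063] th -64.10690019400155 rad 0.05534784608877575
```

Emit:
servo_tool(
  motion=[
    [[0,0,0,0,0,0],[0,0,0,0,0,0],[0,0,0,0,0,0],[0,0,0,0,0,0],[0,0,0,0,0,0],[0,0,0,0,0,0],[0,0,0,0,0,0],[0,0,0,0,0,0],[0,0,0,0,0,0],[0,0,0,0,0,0]],
  ],
  jaw=0,
)

```text
clock: 21.15
position: [0.5845, 0.0212, 0.2915]
ee_rot: [0.803, 0.597, -0.001, -0.001]
ft_force: [-0.0, 0.2, 0.7]
grip_width: 0.997
```

Emit:
servo_tool(
  motion=[
    [[0,0,-0.3,0,0,0],[0,0,-0.4,0,0,0],[0,0,-0.4,0,0,0],[0,0,-0.4,0,0,0],[0,0,-0.4,0,0,0],[0,0,-0.3,0,0,0],[0,0,0,0,0,0]],
  ],
)

```text
clock: 21.85
position: [0.5844, 0.0205, 0.4126]
ee_rot: [0.803, 0.596, 0.001, -0.0]
ft_force: [0.3, -0.8, -0.6]
grip_width: 0.999
```

Released and raised clear. I'll take the same close wrist view as before as a check.

Emit:
servo_tool(
  motion=[
    [[0.39,0.64,0,0,0,0],[0.39,0.64,0,0,0,0],[0.39,0.64,0,0,0,0],[0.39,0.64,0,0,0,0],[0.37,0.6,0,0,0,0],[0,0,0,0,0,0],[0,0,0,0,0,0],[0,0,0,0,0,0]],
  ],
)

```text
clock: 22.65
position: [0.768, 0.0678, 0.4084]
ee_rot: [0.803, 0.596, -0.002, -0.002]
ft_force: [-0.8, 0.6, 0.1]
grip_width: 1.003
```

```bash
python3 - <<'E'
from h import *
c=cams.camera("wrist");np.save("w2.npy",c,allow_pickle=True)
cv2.imwrite("pics/wrist7.png",c["color"][:,:,::-1])
cv2.imwrite("pics/wrist7c.png",cv2.resize(c["color"][60:260,230:490,::-1],None,fx=3,fy=3))
s=cams.camera("side");cv2.imwrite("pics/side7.png",cv2.resize(s["color"][140:260,285:465,::-1],None,fx=4,fy=4,interpolation=cv2.INTER_CUBIC))
E
python3 meas.py
```

```text
[370 182  20  10 162] [379.27777778 186.7654321 ] ((379.3722839355469, 186.94354248046875), (10.376875877380371, 19.680408477783203), 97.54100036621094)
disp along 0.0906033961629264 across 0.0007470689623015842
disp along 0.08981186043576077 across 0.00033403041099161116
handle [0.76728962 0.06768885 0.25487501] th 0.19225567013570252 rad 0.20529078004923368
```

View pics/wrist7c.png

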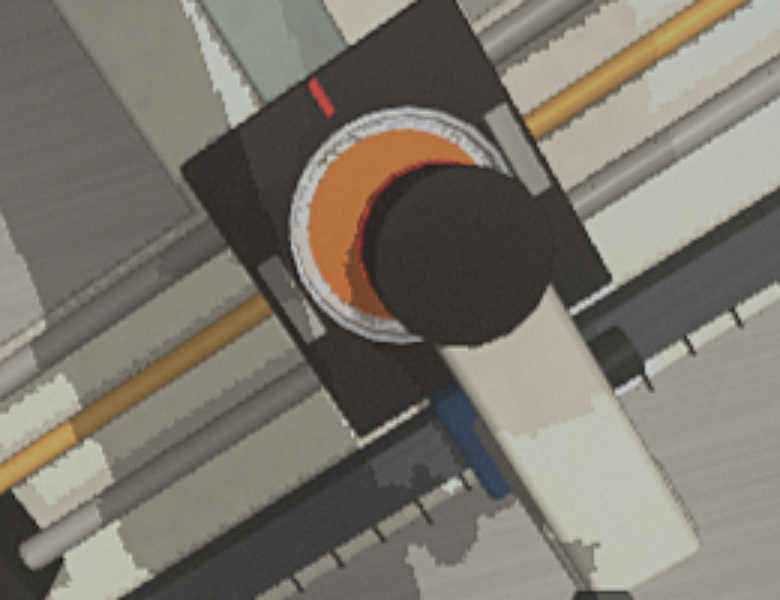

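View pics/side7.png

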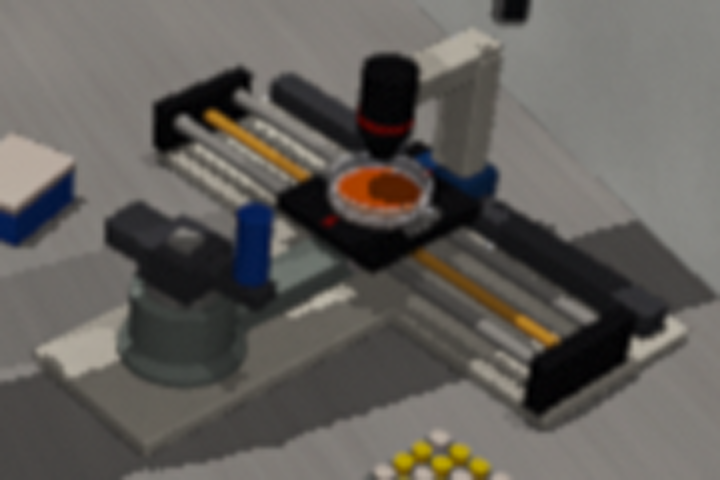

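```bash
python3 - <<'E'
from h import *
c=np.load("w2.npy",allow_pickle=True).item();c1=np.load("w1.npy",allow_pickle=True).item()
T=lambda p,o:((p[0]+.5)/3-.5+o[0],(p[1]+.5)/3-.5+o[1])
f=lambda c,o,a,b:[atz(c,*T(p,o),.059) for p in (a,b)]
A=f(c1,(200,70),(55,285),(478,377));B=f(c,(230,60),(183,168),(610,280))
print([np.linalg.norm(p[0]-p[1]) for p in (A,B)],"diag should be",np.hypot(.11,.1))
a=sum(A)/2;b=sum(B)/2;g=cv2.cvtColor(c["color"],cv2.COLOR_RGB2GRAY)
# barrel: crop circle approx centre (461,255)
d=(g<75).astype(np.uint8);k0=np.zeros_like(d);cv2.circle(k0,(383,145),34,1,-1);d*=k0
d=cv2.morphologyEx(d,cv2.MORPH_OPEN,np.ones((9,9),np.uint8));cs,_=cv2.findContours(d,0,1);e=cv2.fitEllipse(max(cs,key=cv2.contourArea));print(e)
for pc in (e[0],T((459,255),(230,60))):print("lens",atz(c,*pc,.166))
L=atz(c,*T((459,255),(230,60)),.166)
v=np.array([-.2911,.9567]);n=np.array([v[1],-v[0]])
print("stage0",a,"stage1",b,"moved",(b-a)[:2]@v); w=(L-b)[:2];print("remaining along",w@v,"across",w@n)
m=T((321,98),(230,60));M=atz(c,*m,.059);w=(L-M)[:2];print("red mark to lens along",w@v,"across",w@n)
E
```

```text
[np.float64(0.14461699947644074), np.float64(0.14357467777400262)] diag should be 0.14866068747318506
((382.7342834472656, 143.7440185546875), (60.18907165527344, 65.9565200805664), 96.87211608886719)
lens [0.73095243 0.11878781 0.166     ]
lens [0.73151504 0.1186039  0.166     ]
stage0 [0.75848519 0.03373498 0.059     ] stage1 [0.73320472 0.11776682 0.059     ] moved 0.08775240671783054
remaining along 0.001292706538599099 across -0.001372842510285033
red mark to lens along 0.00128132675323977 across 0.04531417942800721
```

The wrist view puts the lens about 1.3 mm along and 1.4 mm across from the stage centre, well inside 5 mm. The side view shows the crank seated and the head in place. Handing in.

```bash
python3 -c "
from workcell import order
print(order.hand_in())"
```

```text
the job is handed in; nothing more can be done
None
```

I gripped the steel crank's blue handle, wound it about 3.7 turns clockwise, let go and raised the arm clear. I then handed the job in at about 23 s.

**Dish under lens:** my last wrist view puts the stage centre within about 1.3 mm along and 1.4 mm across of the lens axis.
- **Stage travel:** crank angle gave about 89.2 mm and the side camera 89.8–90.6 mm. The wrist-view stage corners gave about 87.8 mm, and their diagonal measured 4–5 mm short of the stage's real size.
- **Needed distance:** I measured 89.3–90.0 mm. On every reading the dish should be within about 2 mm of the lens axis.

**Crank and surroundings:** the side view shows the crank seated and released and the lens head in place. The slide box, the tube rack corner and everything else in that view looked undisturbed. I did not measure the bystanders' positions again at the end, and the jar was out of that final view. The highest wrist force I read was about 12 N, and the gripper was open and clear of everything.

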